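# Draw the filter slide out of a microscope light base

### The job

The filters of the microscope light base are due for cleaning: draw its filter slide straight out of the slot in the front of the base, level and without forcing it, and carry it level (the filters lie loose in it) to the slide tray. Lower it into the tray's empty lane, lying flat along the lane with its grip upward, and only then let go of it. Leave the spare slide, the petri dish and the tube rack where they are.

Things in the scene. Friction and masses are not known exactly. Their poses are not given: they have to be found in the camera images.
- light_base: low grey box, a microscope light base, 190 (x) x 170 (y) x 66 mm high, with a round opal glass (92 mm across with its metal ring, 3 mm proud) on top; fixed to the worktop. Origin: centre of its underside. Its -x face is the front, with the slot, a brightness dial (12 mm proud) and a switch. x is the direction of the level channel behind the slot
- slot_mouth (a point): middle of the slot's lower edge in light_base's front face, 28 mm above the worktop; axes as light_base, the slide comes out along -x. The channel is 42 wide, 12 high, 125 mm deep. A sprung ball in its left cheek, 14 mm inside, snaps into notches in the blade's left edge at the start and again 34 mm further out: some 5 to 8 N draws the slide past it, else 2 to 4 N
- filter_slide: flat bare-metal slide in the slot, 168 mm long, about 0.14 kg. Origin: on its underside below the grip's middle; x runs along it from the grip to the inner end, z up. Tongue under the grip: x -16 to 40 mm, 24 wide, 10 thick. Flange: x 34 to 40 mm, 56 wide, 20 high; at the start it rests against light_base's front
- filter_grip (a point): pinch point of filter_slide's grip, an upright ribbed black plastic block 28 mm long (x), 14 mm wide (y), rising from 10 to 44 mm above the slide's underside. The point is in the middle of its length and width, 32 mm above the underside; pinch across y from above. Axes as filter_slide
- filter_mid (a point): middle of filter_slide's length and width on its underside, 68 mm from the grip's middle
- filter_tip (a point): inner end of filter_slide's blade, on the underside, 152 mm from the grip's middle. The blade (x 40 to 152 mm of the slide, 40 wide, 10 thick, two round filter windows on top) is wholly inside the channel at the start, with 1 mm play at each side and 2 mm above, and must be drawn 112 mm to come free
- slide_tray: loose grey tray with two lanes side by side, 204 (x) x 160 (y) x 16 mm, 0.4 kg, on the worktop. Origin: centre of its underside. Lanes run along x, each 196 x 74 mm inside, with a 4 mm floor and 4 mm walls that rise 12 mm above the floor. The right lane (centre y = -39 mm) holds the spare slide, the left one (centre y = +39 mm) is empty
- empty_lane (a point): centre of the floor of slide_tray's empty lane, 4 mm above the tray's underside; x along the lane
- spare_slide: a second filter slide of the same make, lying in the tray's other lane; origin and axes as for filter_slide; bystander
- petri_dish: covered clear plastic dish, 69 mm across, 16 mm high, on the worktop; origin centre of its underside; bystander
- tube_rack: orange microtube rack 62 x 160 x 42 mm on the worktop; origin centre of its underside; bystander
Not all that is in view belongs to the job. What is shaped like the filter_slide but red is not meant.

How it is judged (in metres and radians):
On the way, in this order (a step that is already met when the one before it is completed fails the run):
1. the whole blade of the filter slide has been drawn out through the slot (x of filter_tip in the frame of light_base below -0.097 m), for 0.05 s.
2. still held by the fingers, the slide has been lowered to the floor of the empty lane, lying flat along it (contact force between the fingers and filter_slide above 0.5 N and x of filter_mid in the frame of empty_lane between -0.015 and 0.015 m and y of filter_mid in the frame of empty_lane between -0.014 and 0.014 m and z of filter_mid in the frame of empty_lane below 0.008 m and angle between filter_slide's own z axis and vertical below 0.15 rad), for 0.04 s.
At the end, for the whole second after the job is handed in: The slide rests on the floor of the empty lane (underside within 4 mm of it), grip up and flat within 0.05 rad, along the lane either way round within 0.2 rad, its middle within 15 mm lengthwise and 14 mm crosswise of the lane centre; the tray stands flat (0.05 rad) (x of filter_mid in the frame of empty_lane between -0.015 and 0.015 m and y of filter_mid in the frame of empty_lane between -0.014 and 0.014 m and z of filter_mid in the frame of empty_lane below 0.004 m and angle between each of filter_slide, slide_tray's own z axis and vertical below 0.05 rad and angle between the x axis of filter_slide and the x axis of slide_tray, either way round below 0.2 rad and linear speed of filter_slide below 0.01 m/s); the robot touches nothing.
It fails at once if the filter slide is tipped more than 0.35 rad (20 degrees) from level (angle between filter_slide's own z axis and vertical above 0.35 rad).
It fails at once if the slide is forced in the slot or rammed into the light base (more than 40 N between them) (contact force between filter_slide and light_base above 40 N).
It fails at once if the spare slide is shifted by more than 25 mm (distance of spare_slide from where it was at the start of the episode above 0.025 m).
It fails at once if the petri dish is shifted by more than 25 mm (distance of petri_dish from where it was at the start of the episode above 0.025 m).
It fails at once if the tube rack is shifted by more than 25 mm (distance of tube_rack from where it was at the start of the episode above 0.025 m).
It also fails if it takes over 48 s, if anything falls off the work surface, if the arm or the gripper's body presses on something with over 40 N, if the wrist force passes 120 N, or if a joint passes its speed limit or range.

### The arm

A 7-joint arm with a two-finger parallel gripper is mounted at the origin on a cart in front of the work surface, level with it; the furniture and walls round the work are solid. World frame = base frame: x ahead of the robot, y to its left, z up, the work surface at z = 0. Lengths are in mm, angles in rad, forces in N, time in s.
With the tool pointing down it reaches from about 400 to 900 mm from the base axis. Payload 5.5 kg.
Tool frame: the origin (TCP) lies midway between the tips of the shut fingers; the grasp point (between the pads) lies 19 mm behind it; z points along the fingers, y is the line along which they close (so a half turn about z gives the same grasp; the last joint's range is limited). The gripper opens to 85 mm and grips with 20 to 120 N. Pads are 22 mm wide; open, the fingers measure 114 mm over their backs; the gripper's body (76 mm by 85 mm) begins 54 mm behind the grasp point. The pads swing forward as they close: fully open they stand 13 mm farther back than shut.
Start: joints at [-0.969, 0.501, -0.427, 1.55, 0.221, 1.138, -0.21], TCP at [215.994, 613.063, 231.31] pointing down, gripper open.
Joint ranges: [-2.88, 2.88], [-0.31, 2.03], [-1.54, 1.56], [0.2, 2.42], [-1.41, 4.55], [0.19, 2.02], [-2.57, 2.57]. Speed limits (rad/s): [2.57, 2.57, 3.14, 3.14, 3.14, 3.14, 3.14].

### API

Orientations are given as a rotation vector (axis times angle).
In Python, from workcell import ctrl gives the robot as it stands.
- The arm moves only by the tool apply_moves, never from a script. Its argument "plan" is one flat list of numbers, 7 for each row, row after row: the turn, a rotation vector about the world's x, y, z in degrees, then the shift along the world's x, y, z in mm, then the opening, from 0 (shut) to 1 (fully open). A call has 1 to 20 rows; each row shifts and turns the commanded pose from where the row before left it; what a row does not reach is not made up. A row lasts 1/10 s, in which the tool goes at most 50 mm and 8.59 degrees, less where a joint would pass 70% of its speed; a pose out of reach is approached as far as the arm can. A call with a gripper value outside its range is refused whole. The fingers move at their own pace and stop on an object; "squeeze" is the grip in N (left out, the last holds). Time passes only in rows, so rows that do not move let the fingers close. It gives the time, the measured TCP pose, the force, the opening and the grip force at its end, in the units of the state.
- ctrl.get_state(): the state, without advancing time (a new reading comes with each control period).
- ctrl.get_image(name): name is "scene" or "top" or "wrist"; returns a dict with "frame" (384x512x3 uint8, red, green, blue), "intrinsics" (3x3 intrinsics, pixels), "dist" ([k1, k2, p1, p2, k3] as OpenCV has them; the pictures are not rectified), "rvec" (rotation vector, rad) and "tvec" (3), from world to camera coordinates, as OpenCV has them. Camera axes: x right, y down, z forward; pixel columns grow to the right and rows downward; lengths in mm; the calibration is good to about 2 mm. A picture is of the moment at which its call begins. There is no depth.
- ctrl.job_done(): hands the job in; it is judged then, once.
The state is a dict: "t": time; "joints": joint angles; "qd": joint speeds; "effort": joint torques, N m; "eef_pos": TCP position; "orientation": TCP orientation; "contact_force": force on the tool from outside, world axes, zero at the start; "moment": the same for the moment, N m; "width": finger opening in mm; "finger_force": force on a finger pad.
Only numpy, scipy, OpenCV 4.12 (cv2) and the standard library are available. Lean on these libraries where they do the work, as an engineer would, in place of code of your own. Each camera call takes 0.05 s, during which the arm holds its last target. There are 200 camera calls.

## Working session

There is one attempt and no reset: what is moved stays moved. The work goes in short steps, Python scripts to look and compute and a tool call to move; the robot and the scene stay as the last step left them, time stands still between calls to the robot, and variables do not carry over. Pictures are saved under pics/ and viewed, at most 10 in all, crops included, and the job is handed in when it is done.

Besides the shell and the picture viewer there is one more tool, called by a JSON object that holds its "name" and its "arguments", one argument or row to a line. apply_moves: Moves the arm, as the interface text tells. Its arguments: {"type":"object","properties":{"plan":{"type":"array"},"squeeze":{"type":"number"}},"required":["plan"]}

```bash
mkdir -p pics; cat > h.py <<'E'
import sys; sys.path.insert(0,'.')
from workcell import ctrl
import numpy as np, cv2, pickle
def snap(name,tag):
    d=ctrl.get_image(name); pickle.dump(d,open(f'pics/{tag}.pkl','wb')); cv2.imwrite(f'pics/{tag}.png',cv2.cvtColor(np.asarray(d['frame']),cv2.COLOR_RGB2BGR)); return d
def load(tag): return pickle.load(open(f'pics/{tag}.pkl','rb'))
def ray(d,uv):
    K=np.array(d['intrinsics'],float);R,_=cv2.Rodrigues(np.array(d['rvec'],float))
    n=cv2.undistortPoints(np.array([[uv]],float),K,np.array(d['dist'],float)).ravel()
    return -R.T@np.array(d['tvec'],float).ravel(), R.T@np.array([n[0],n[1],1.])
def atz(d,uv,z):
    o,v=ray(d,uv); return o+v*(z-o[2])/v[2]
def tri(*ps):
    A=np.zeros((3,3));b=np.zeros(3);L=[]
    for d,uv in ps:
        o,v=ray(d,uv);v=v/np.linalg.norm(v);P=np.eye(3)-np.outer(v,v);A+=P;b+=P@o;L.append((o,P))
    x=np.linalg.solve(A,b); return x,[np.linalg.norm(P@(x-o)) for o,P in L]
def proj(d,p):
    return cv2.projectPoints(np.array(p,float).reshape(-1,1,3),np.array(d['rvec'],float),np.array(d['tvec'],float),np.array(d['intrinsics'],float),np.array(d['dist'],float))[0].reshape(-1,2)
E
python3 - <<'E'
from h import *
a=[snap(n,n+'0') for n in('scene','top')]
s=ctrl.get_state();print(s)
im=[cv2.imread(f'pics/{n}0.png') for n in('scene','top')]
cv2.imwrite('pics/both.png',cv2.resize(np.vstack(im),None,fx=.78,fy=.78))
for n,i in zip(('s','t'),im): cv2.imwrite(f'pics/{n}big.png',cv2.resize(i,(800,600),interpolation=cv2.INTER_CUBIC))
for d in a: print(ray(d,(256,192)))
E
```

```text
{'t': 0.1, 'joints': array([-0.96879586,  0.50173839, -0.42678256,  1.55136398,  0.2207653 ,
        1.13829587, -0.21030222]), 'qd': array([-9.94617792e-04, -4.64427393e-04, -9.37039018e-04, -2.23627380e-03,
        6.11050053e-04,  7.03622210e-04, -9.20228751e-05]), 'effort': array([-1.13685708e-02, -5.70813382e+01, -5.83862990e+00, -2.81748676e+01,
        1.04862079e-02,  5.53956226e-03,  1.49378963e-05]), 'eef_pos': array([215.86138908, 612.43721747, 230.36298498]), 'orientation': array([-5.29561482e-01, -3.09626088e+00,  2.70696183e-03]), 'contact_force': array([ 0.86295364, -0.68504486, -0.18668102]), 'moment': array([ 0.04609523, -0.01376534, -0.00204484]), 'finger_force': 0.0, 'width': 85.75771758858208}
(array([ -86.5387269 , 1217.74539979,  729.10800913]), array([ 0.44859896, -0.77811014, -0.44011283]))
(array([ 342.51912172,  -20.51591222, 1346.49636117]), array([ 0.20826688,  0.02087648, -0.97792583]))
```

View pics/tbig.png

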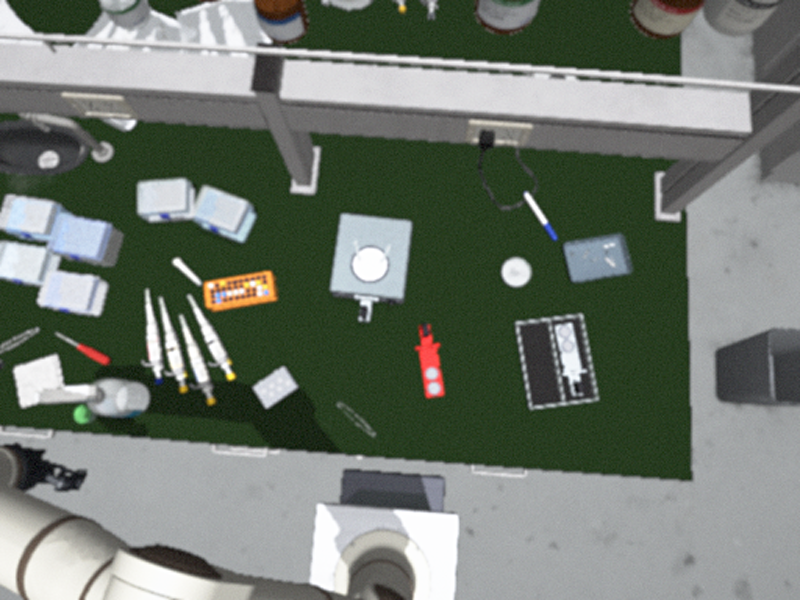

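View pics/sbig.png

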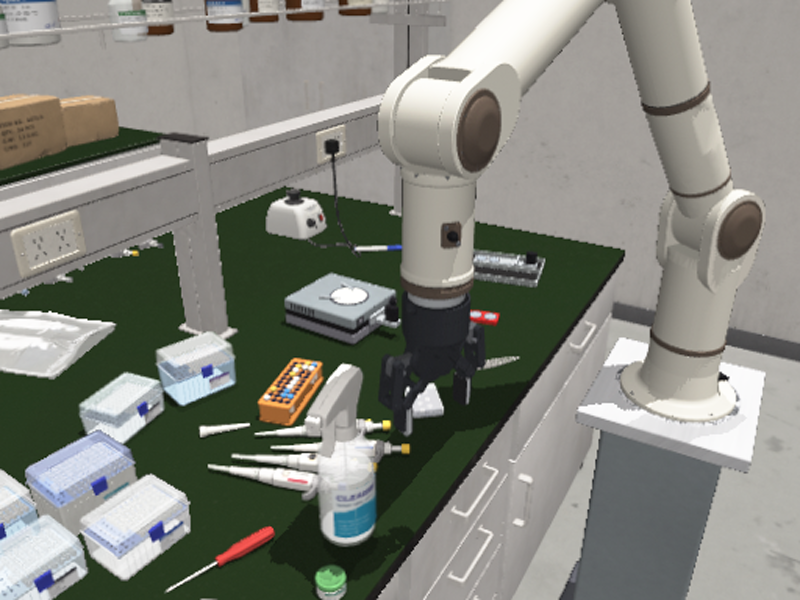

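The top view shows three slide-like things:
- **Metal tongue and black grip** at (366,310), protruding from the light base's front. It fits the description of filter_slide.
- **Spare slide** at (570,358), in the tray's right lane.
- **Red slide** at (430,360), the decoy.

The empty lane is at (540,362). I'll enlarge to confirm.

```bash
python3 - <<'E'
from h import *
im=cv2.imread('pics/top0.png')
a=cv2.resize(im[130:210,200:275],None,fx=5.3,fy=5.3,interpolation=cv2.INTER_CUBIC)
b=cv2.resize(im[195:267,322:392],None,fx=5.7,fy=5.7,interpolation=cv2.INTER_CUBIC)
h=min(a.shape[0],b.shape[0]);cv2.imwrite('pics/crop1.png',np.hstack([a[:h],b[:h]]));print(a.shape,b.shape)
d=load('top0')
f=lambda l,z:print(np.round([atz(d,(u*.64,v*.64),z)[:2] for u,v in l]))
f([(341,214),(412,220),(404,303),(331,295)],66); f([(366,303),(363,318)],72)
f([(517,321),(583,314),(598,401),(530,408)],16); f([(516,272)],10); f([(206,279),(272,273),(276,299),(206,309)],42)
E
```

```text
(424, 398, 3) (410, 399, 3)
[[812. 162.]
 [810.  -6.]
 [609.  -3.]
 [615. 166.]]
[[601.  83.]
 [566.  87.]]
[[ 596. -272.]
 [ 625. -429.]
 [ 423. -467.]
 [ 395. -310.]]
[[ 718. -267.]]
[[636. 468.]
 [662. 314.]
 [601. 297.]
 [564. 457.]]
```

View pics/crop1.png

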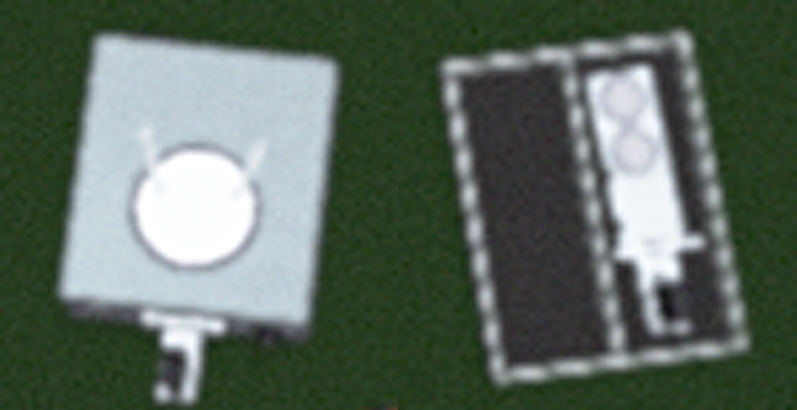

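The left crop confirms it: filter_slide has a bare-metal tongue with a black grip at crop (170,370), coming out of the grey base. The tray's left lane is empty. The spare lies in the right lane with its grip toward the robot. I'll move over for wrist views.

{"name": "apply_moves", "arguments": {
  "plan": [0,0,3,10,-40,0,1,0,0,3,10,-40,0,1,0,0,3,10,-40,0,1,0,0,3,10,-40,0,1,0,0,3,10,-40,0,1,0,0,3,20,-40,0,1,0,0,0,30,-30,0,1,0,0,0,30,-30,0,1,0,0,0,30,-30,0,1,0,0,0,30,-30,0,1,0,0,0,30,-30,0,1,0,0,0,30,-30,0,1,0,0,0,30,-30,0,1,0,0,0,20,-30,0,1,0,0,0,10,-30,0,1,0,0,0,5,-15,0,1,0,0,0,0,0,0,1]
}}

```text
t: 1.8
eef_pos: [531.5, 84.7, 230.7]
orientation: [-0.047, -3.14, 0.002]
contact_force: [0.0, -0.3, -0.3]
width: 85.6
finger_force: 0.0
```

```bash
python3 - <<'E'
from h import *
d=snap('wrist','w1'); s=ctrl.get_state(); print(s['t'],s['eef_pos'],s['orientation'],s['joints'],ray(d,(256,192)))
cv2.imwrite('pics/w1b.png',cv2.resize(cv2.imread('pics/w1.png'),(800,600),interpolation=cv2.INTER_CUBIC))
E
```

```text
1.85 [530.84313817  87.09950238 230.85314834] [-4.29089511e-02 -3.14030006e+00  1.38702882e-04] [-0.05348023  0.27731248 -0.18896357  1.83962713  0.05979352  1.03112689
  1.27728154] (array([464.72591748,  87.60095978, 373.12954759]), array([ 0.28050267, -0.003364  , -0.96000675]))
```

View pics/w1b.png

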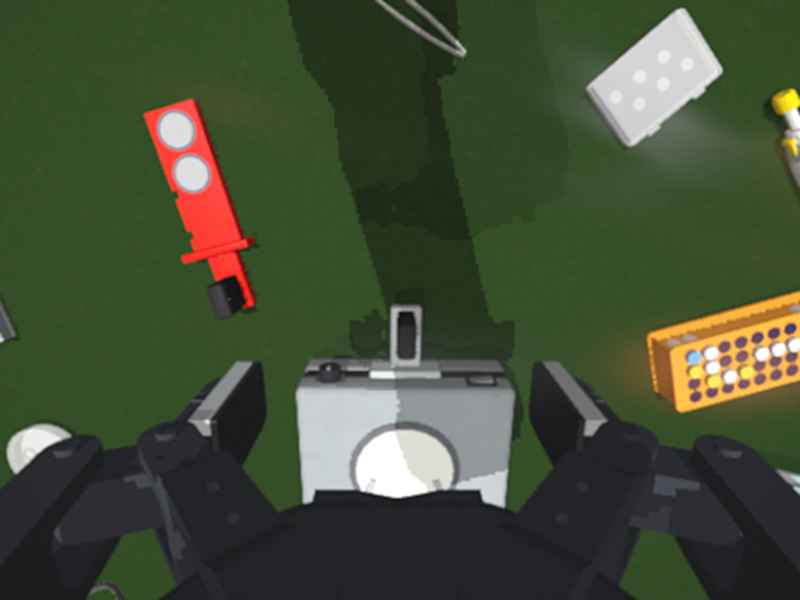

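The wrist view shows the base front at rows 360–375. The slide's tongue spans about (391–421, 306–362), the black grip is at (405,337), the flange is at (405,371) and the dial is at (330,372). I'll take a second view for height.

{"name": "apply_moves", "arguments": {
  "plan": [0,0,0,0,40,0,1,0,0,0,0,40,0,1,0,0,0,0,0,0,1,0,0,0,0,0,0,1]
}}

```text
t: 2.25
eef_pos: [529.7, 171.3, 231.1]
orientation: [-0.03, -3.141, -0.001]
contact_force: [0.6, -0.4, -0.1]
width: 85.4
finger_force: 0.0
```

```bash
python3 - <<'E'
from h import *
d=snap('wrist','w2'); s=ctrl.get_state(); print(s['eef_pos'],s['orientation'])
a=load('w1')
# predicted location of grip in w2 
p=atz(a,(405*.64,337*.64),65);print(p,proj(d,[p]))
u,v=proj(d,[p])[0].astype(int)
c1=cv2.imread('pics/w1.png')[185:255,180:340]; c2=cv2.imread('pics/w2.png')[v-35:v+35,u-80:u+80]
print('c2 origin',u-80,v-35)
cv2.imwrite('pics/c2.png',cv2.resize(np.vstack([c1,c2]),None,fx=4.25,fy=4.25,interpolation=cv2.INTER_CUBIC))
E
```

```text
[530.08540952 169.39125019 231.08728797] [-3.40721888e-02 -3.14067791e+00  2.04395599e-04]
[583.28637574  89.3838601   65.        ] [[183.70536987 218.38036261]]
c2 origin 103 183
```

View pics/c2.png

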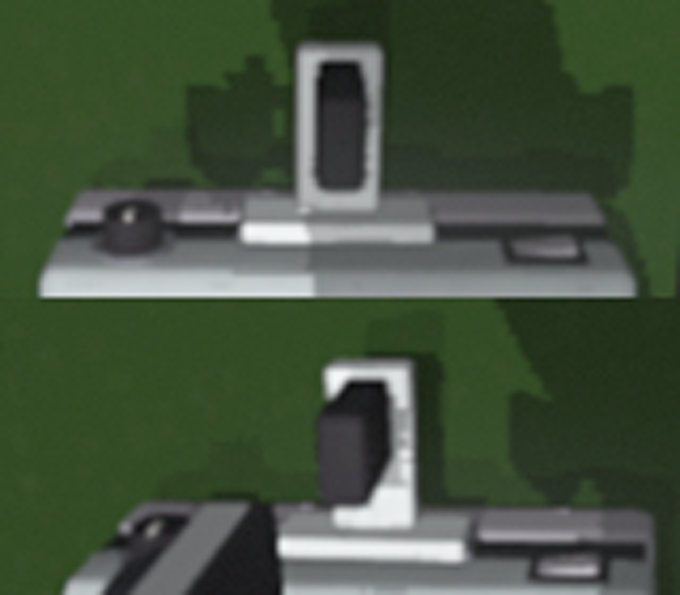

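The top half of the crop (view 1) shows the grip's top face at (318–364, 97–188) and the tongue end corners at (298,45) and (384,45). The bottom half (view 2) shows the grip's top at (318–364, 413–505) and the tongue corners at (325,360) and (414,360). The flange's top ends are at x 242 and 433 in view 1, and 280 and 468 in view 2.

```bash
python3 - <<'E'
from h import *
a,b=load('w1'),load('w2')
A=lambda u,v:(a,(180+u/4.25-.4,185+v/4.25-.4)); B=lambda u,v:(b,(103+u/4.25-.4,183+(v-297.5)/4.25-.4))
for n,p,q in [('griptop',(341,143),(342,460)),('grip front L',(318,97),(318,415)),('grip back L',(318,188),(318,505)),('grip frontR',(364,97),(364,413)),('tongueL',(298,45),(325,360)),('tongueR',(384,45),(414,360)),('flL',(242,232),(280,548)),('flR',(433,232),(468,548))]:
    x,e=tri(A(*p),B(*q)); print(n,np.round(x,1),np.round(e,2))
E
```

```text
griptop [584.1  90.   70.9] [0.08 0.08]
grip front L [571.6  84.2  69.2] [0.04 0.04]
grip back L [595.1  83.5  75. ] [0.01 0.01]
grip frontR [571.8  96.4  68.6] [0.3 0.3]
tongueL [566.3  78.6  37.6] [0.27 0.27]
tongueR [568.3 103.7  33.2] [0.39 0.39]
flL [625.   59.7  38.6] [0.21 0.21]
flR [625.6 117.1  40. ] [0.15 0.15]
```

{"name": "apply_moves", "arguments": {
  "plan": [0,0,0,18,-26,0,0.6,0,0,0,18,-26,0,0.6,0,0,0,17,-26,-20,0.6,0,0,0,0,0,-40,0.6,0,0,0,0,0,-40,0.6,0,0,0,0,0,-30,0.6,0,0,0,0,0,0,0.6,0,0,0,0,0,0,0.6,0,0,0,0,0,0,0.6],
  "squeeze": 40
}}

```text
t: 3.2
eef_pos: [585.6, 90.1, 103.4]
orientation: [0.039, 3.138, 0.001]
contact_force: [-0.1, -0.2, 0.9]
width: 51.5
finger_force: 0.0
```

```bash
python3 - <<'E'
from h import *
d=snap('wrist','w3'); s=ctrl.get_state(); print(s['eef_pos'],s['orientation'],s['width'])
a=load('w1')
for u,v in [(78,192),(597,193)]: print(atz(a,(180+u/4.25-.4,185+v/4.25-.4),0))
cv2.imwrite('pics/w3b.png',cv2.resize(cv2.imread('pics/w3.png'),(800,600),interpolation=cv2.INTER_CUBIC))
E
```

```text
[585.7444145   90.22308366 103.67409969] [3.89694974e-02 3.13745753e+00 9.15052742e-04] 51.00703703534026
[627.0687338    2.37182917   0.        ]
[632.68002297 175.53057409   0.        ]
```

View pics/w3b.png

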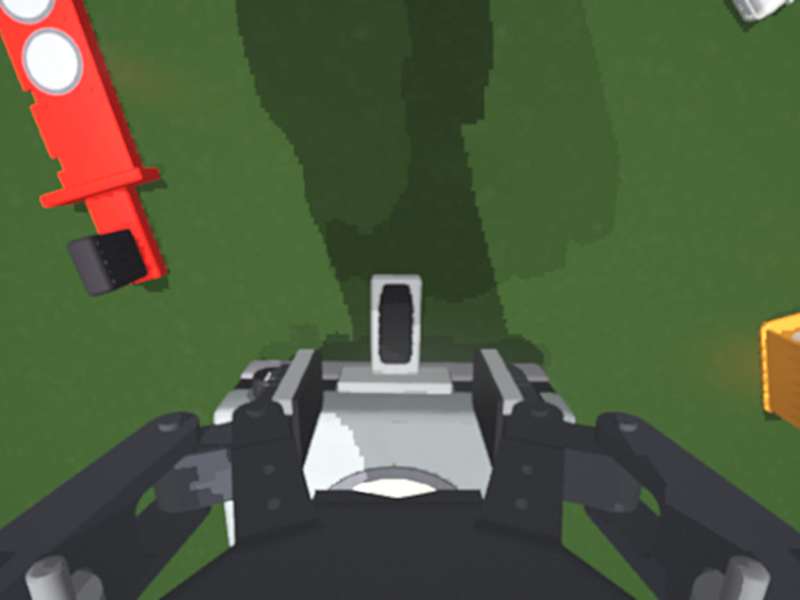

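Fingers are centred on the grip (grip x≈397, pad midline ≈397). Descending.

{"name": "apply_moves", "arguments": {
  "plan": [0,0,0,0,0,-20,0.6,0,0,0,0,0,-20,0.6,0,0,0,0,0,-12,0.6,0,0,0,0,0,-6,0.6,0,0,0,0,0,0,0.6,0,0,0,0,0,0,0.6,0,0,0,0,0,0,0.6]
}}

```text
t: 3.95
eef_pos: [584.8, 90.2, 44.3]
orientation: [0.039, 3.14, 0.0]
contact_force: [-0.8, -0.0, 0.3]
width: 51.0
finger_force: 0.0
```

{"name": "apply_moves", "arguments": {
  "plan": [0,0,0,0,0,-2,0.3,0,0,0,0,0,0,0.2,0,0,0,0,0,0,0.1,0,0,0,0,0,0,0,0,0,0,0,0,0,0,0,0,0,0,0,0,0,0,0,0,0,0,0,0],
  "squeeze": 50
}}

```text
t: 4.65
eef_pos: [584.3, 89.8, 41.5]
orientation: [0.039, 3.141, -0.0]
contact_force: [0.4, -1.7, 1.8]
width: 13.3
finger_force: 50.2
```

Gripped at 13.3 mm. Now drawing slowly and watching the force.

{"name": "apply_moves", "arguments": {
  "plan": [0,0,0,-3,0.1,0,0,0,0,0,-3,0.1,0,0,0,0,0,-3,0.1,0,0,0,0,0,-3,0.1,0,0,0,0,0,-3,0.1,0,0,0,0,0,-3,0.1,0,0,0,0,0,-3,0.1,0,0]
}}

```text
t: 5.35
eef_pos: [562.8, 90.7, 41.4]
orientation: [0.039, 3.141, -0.0]
contact_force: [2.3, -3.2, 2.0]
width: 13.2
finger_force: 50.4
```

{"name": "apply_moves", "arguments": {
  "plan": [0,0,0,-4,0,0,0,0,0,0,-4,0,0,0,0,0,0,-4,0.1,0,0,0,0,0,-4,0.1,0,0,0,0,0,-4,0.1,0,0,0,0,0,-4,0.1,0,0,0,0,0,-4,0.1,0,0,0,0,0,-4,0.1,0,0,0,0,0,-4,0.1,0,0,0,0,0,-4,0.1,0,0]
}}

```text
t: 6.35
eef_pos: [522.5, 91.6, 41.3]
orientation: [-0.039, -3.141, 0.0]
contact_force: [2.1, -3.4, 0.3]
width: 13.4
finger_force: 50.5
```

{"name": "apply_moves", "arguments": {
  "plan": [0,0,0,-5,0.1,0,0,0,0,0,-5,0.1,0,0,0,0,0,-5,0.1,0,0,0,0,0,-5,0.1,0,0,0,0,0,-5,0.1,0,0,0,0,0,-5,0.1,0,0,0,0,0,-5,0.1,0,0,0,0,0,-5,0.1,0,0,0,0,0,-5,0.1,0,0,0,0,0,-5,0.1,0,0,0,0,0,-5,0.1,0,0,0,0,0,-5,0.1,0,0,0,0,0,0,0,0,0]
}}

```text
t: 7.65
eef_pos: [461.5, 92.8, 41.0]
orientation: [-0.038, -3.14, 0.0]
contact_force: [-0.6, 0.2, -2.2]
width: 13.2
finger_force: 49.5
```

```bash
python3 - <<'E'
from h import *
snap('wrist','w4');d=snap('top','t4'); s=ctrl.get_state(); print(s['eef_pos'],s['orientation'],s['contact_force'],s['width'])
a=cv2.imread('pics/w4.png'); b=cv2.imread('pics/top0.png')[190:270,315:395]; cv2.imwrite('pics/w4b.png',np.hstack([a[:,100:400],cv2.resize(b,(384,384),interpolation=cv2.INTER_CUBIC)]))
E
```

```text
[462.83118271  92.78633179  41.25655792] [-3.83003955e-02 -3.14114812e+00  2.66601478e-05] [ 0.03280862  0.34414614 -2.51162093] 13.422363858791941
```

View pics/w4b.png

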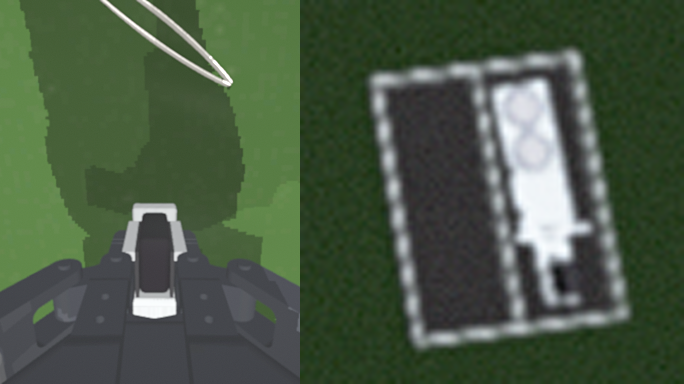

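The slide is out with the tip about 10 mm clear, held straight between the pads. I'll back off, lift, and carry it level toward the tray, turning +12°.

{"name": "apply_moves", "arguments": {
  "plan": [0,0,0,-6,0.2,0,0,0,0,0,-8,0.2,0,0,0,0,0,-6,0,8,0,0,0,0,0,0,15,0,0,0,0,0,0,20,0,0,0,0,0,0,20,0,0,0,0,0,-10,20,0,0,0,0,5,-20,15,0,0,0,1,8,-25,10,0,0,0,1,8,-30,0,0,0,0,1,8,-30,0,0,0,0,1,8,-30,0,0,0,0,1,8,-30,0,0,0,0,1,8,-30,0,0,0,0,1,8,-30,0,0,0,0,1,8,-30,0,0,0,0,1,8,-30,0,0,0,0,1,8,-30,0,0,0,0,1,0,-30,0,0,0,0,1,0,-25,0,0]
}}

```text
t: 9.75
eef_pos: [527.4, -288.3, 149.7]
orientation: [0.29, -3.128, 0.0]
contact_force: [0.6, 0.9, -2.1]
width: 13.2
finger_force: 49.5
```

{"name": "apply_moves", "arguments": {
  "plan": [0,0,0,0,-25,0,0,0,0,0,0,-20,0,0,0,0,0,0,-15,0,0,0,0,0,0,-10,0,0,0,0,0,0,0,0,0,0,0,0,0,0,0,0,0,0,0,0,0,0,0]
}}

```text
t: 10.45
eef_pos: [528.4, -355.1, 149.3]
orientation: [-0.293, 3.128, 0.002]
contact_force: [-0.1, 0.9, -2.0]
width: 13.4
finger_force: 49.5
```

```bash
python3 - <<'E'
from h import *
d=snap('wrist','w5'); s=ctrl.get_state(); print(s['eef_pos'],s['orientation'],s['contact_force'],s['width'],s['joints'])
cv2.imwrite('pics/w5b.png',cv2.resize(cv2.imread('pics/w5.png'),(800,600),interpolation=cv2.INTER_CUBIC))
E
```

```text
[ 528.48600687 -355.23309016  149.31185643] [-2.92926000e-01  3.12780026e+00  1.33949357e-03] [ 0.70367106 -0.17281224 -1.28198214] 13.379599633477756 [ 0.5853931   0.52796826 -0.04802157  1.66639332  0.0288487   0.94835283
  2.28462623]
```

View pics/w5b.png

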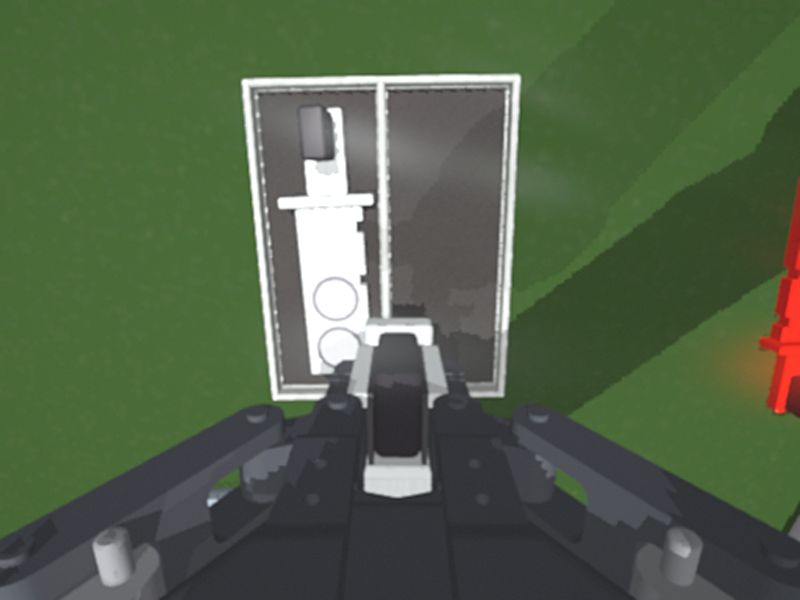

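The tray is fully in view. Its outer rim corners are near-left (243,79), near-right (519,74), far-right (505,397) and far-left (274,400). The divider top is at (381,82), the right lane with the spare is on the left of the image, and the empty lane is on the right. The held slide's flange is at (399,325), square to the gripper.

```bash
python3 - <<'E'
from h import *
d=load('w5');t=load('top0')
P=[(243,79),(519,74),(505,397),(274,400)]
q=np.array([atz(d,(u*.64-.18,v*.64-.18),16)[:2] for u,v in P]);print(q.round(1))
m=np.array([(-102,-80),(-102,80),(102,80),(102,-80)],float)
# rigid fit
c=q.mean(0); H=m.T@(q-c); th=np.arctan2(H[0,1]-H[1,0],H[0,0]+H[1,1]); R=np.array([[np.cos(th),-np.sin(th)],[np.sin(th),np.cos(th)]])
print(c,th,np.linalg.norm(m@R.T+c-q,axis=1))
T=[(74,76),(273,52),(325,316),(119,344)]
print(np.array([atz(t,(315+u/4.8,190+v/4.8),16)[:2] for u,v in T]).round(1))
lane=c+R@[0,39]; s=ctrl.get_state(); Rt=cv2.Rodrigues(np.array(s['orientation']))[0]
print('lane',lane,'grip',lane-R@[68,0],'tool y yaw',np.arctan2(-Rt[0,1],Rt[1,1]), np.arctan2(Rt[0,1],-Rt[1,1]),'zaxis',Rt[:,2])
# held flange ends
for z in (136,146,150,156):print(z,[atz(d,(u*.64,v*.64),z)[:2].round(1) for u,v in((366,322),(431,322))])
E
```

```text
[[ 428.6 -463.1]
 [ 396.9 -308.3]
 [ 596.7 -266. ]
 [ 628.3 -422.2]]
[ 512.62636569 -364.93454978] 0.20367240418575056 [0.85009914 1.19224641 0.32737113 0.55356414]
[[ 594.8 -270.8]
 [ 625.4 -424.2]
 [ 426.  -466.5]
 [ 393.7 -312.2]]
lane [ 504.73794553 -326.7406651 ] grip [ 438.14347993 -340.49483358] tool y yaw 0.18676013805900132 -2.954832515530792 zaxis [ 2.54696388e-05  8.58893516e-04 -9.99999631e-01]
136 [array([ 518. , -368.1]), array([ 513.5, -344.5])]
146 [array([ 514.4, -368. ]), array([ 510.3, -346. ])]
150 [array([ 513., -368.]), array([ 509. , -346.6])]
156 [array([ 510.9, -368. ]), array([ 507. , -347.4])]
```

{"name": "apply_moves", "arguments": {
  "plan": [0,0,1,-15,2,0,0,0,0,0,-20,3,0,0,0,0,0,-20,3,0,0,0,0,0,-20,3,0,0,0,0,0,-16,2.5,0,0,0,0,0,0,0,-15,0,0,0,0,0,0,-20,0,0,0,0,0,0,-20,0,0,0,0,0,0,-20,0,0,0,0,0,0,-15,0,0,0,0,0,0,-10,0,0,0,0,0,0,0,0,0,0,0,0,0,0,0,0,0,0,0,0,0,0]
}}

```text
t: 11.9
eef_pos: [437.7, -343.8, 50.2]
orientation: [-0.317, 3.124, -0.002]
contact_force: [-0.4, 0.8, -2.0]
width: 13.5
finger_force: 49.4
```

```bash
python3 - <<'E'
from h import *
d=snap('wrist','w6'); s=ctrl.get_state(); print(s['eef_pos'],s['orientation'],s['contact_force'],s['joints'][6])
cv2.imwrite('pics/w6b.png',cv2.resize(cv2.imread('pics/w6.png'),(800,600),interpolation=cv2.INTER_CUBIC))
E
```

```text
[ 437.72631338 -343.86293281   50.27932686] [-3.17050686e-01  3.12420433e+00 -1.95197769e-03] [-0.33340462 -0.54114582 -1.16594911] 2.3597492515354053
```

View pics/w6b.png

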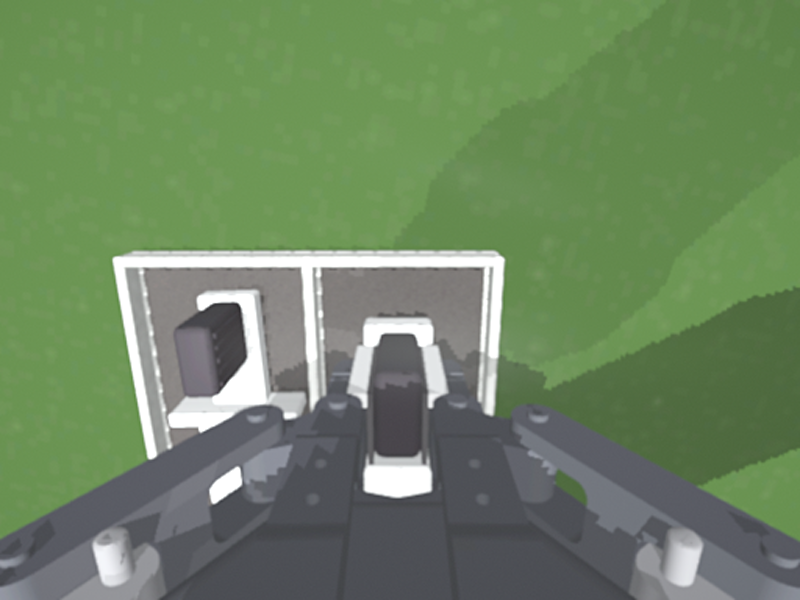

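The slide sits over the empty lane: slide centreline at 398, lane mid at about 403, so about 2 mm to the right (+y). I'll correct that and lower.

{"name": "apply_moves", "arguments": {
  "plan": [0,0,0,0,1,-6,0,0,0,0,0,1.3,-8,0,0,0,0,0,0,-6,0,0,0,0,0,0,-4,0,0,0,0,0,0,-3,0,0,0,0,0,0,0,0,0,0,0,0,0,0,0]
}}

```text
t: 12.65
eef_pos: [437.0, -341.1, 22.3]
orientation: [0.317, -3.125, -0.0]
contact_force: [-0.2, 0.8, -1.9]
width: 13.2
finger_force: 49.5
```

{"name": "apply_moves", "arguments": {
  "plan": [0,0,0,0,0,-1.5,0,0,0,0,0,0,-1,0,0,0,0,0,0,-1,0,0,0,0,0,0,0,0]
}}

```text
t: 13.05
eef_pos: [436.9, -341.0, 18.7]
orientation: [0.317, -3.125, -0.0]
contact_force: [-0.7, -0.2, -0.8]
width: 13.0
finger_force: 49.5
```

{"name": "apply_moves", "arguments": {
  "plan": [0,0,0,0,0,-1,0,0,0,0,0,0,0,0,0,0,0,0,0,0,0]
}}

```text
t: 13.35
eef_pos: [437.0, -341.0, 17.8]
orientation: [0.317, -3.125, -0.0]
contact_force: [0.5, 0.4, -1.3]
width: 13.6
finger_force: 49.5
```

{"name": "apply_moves", "arguments": {
  "plan": [0,0,0,0,0,-0.7,0,0,0,0,0,0,-0.5,0,0,0,0,0,0,0,0]
}}

```text
t: 13.65
eef_pos: [437.1, -341.1, 17.6]
orientation: [-0.317, 3.126, -0.0]
contact_force: [-2.7, 1.8, 8.0]
width: 13.0
finger_force: 51.0
```

Floor contact (8 N up). I'll release and lift.

{"name": "apply_moves", "arguments": {
  "plan": [0,0,0,0,0,0,0,0,0,0,0,0,0.5,0.2,0,0,0,0,0,0,0.4,0,0,0,0,0,0,0.45,0,0,0,0,0,0,0.45,0,0,0,0,0,0,0.45,0,0,0,0,0,10,0.45,0,0,0,0,0,20,0.45,0,0,0,0,0,30,0.45,0,0,0,0,0,40,0.45,0,0,0,30,0,30,0.45,0,0,0,40,0,10,0.45,0,0,0,20,0,0,0.45,0,0,0,0,0,0,0.45,0,0,0,0,0,0,0.45]
}}

```text
t: 15.15
eef_pos: [526.5, -340.7, 157.1]
orientation: [0.318, -3.125, -0.001]
contact_force: [-0.6, 0.9, 0.5]
width: 38.3
finger_force: 0.0
```

```bash
python3 - <<'E'
from h import *
d=snap('wrist','w7'); s=ctrl.get_state(); print(s['eef_pos'],s['contact_force'],s['width'])
cv2.imwrite('pics/w7b.png',cv2.resize(cv2.imread('pics/w7.png'),(800,600),interpolation=cv2.INTER_CUBIC))
E
```

```text
[ 525.61987054 -341.12594071  156.84311364] [-0.8549511  -0.13516274 -1.03814297] 38.21956958218165
```

View pics/w7b.png

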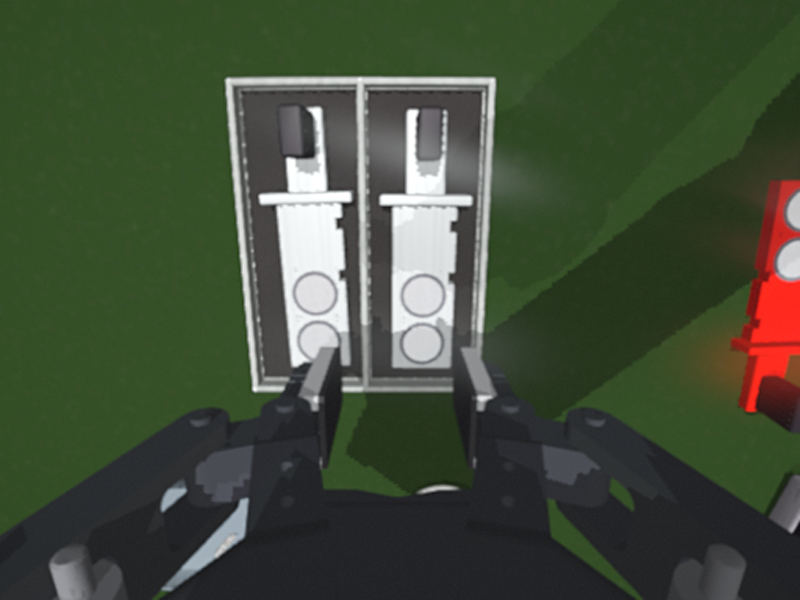

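The slide lies flat and centred in the empty lane: tongue mid 427 against lane mid 428, ends at rows 109 and 367 within the lane's 92–380. The spare looks undisturbed. Handing in.

```bash
python3 -c "
from h import *
print(ctrl.job_done())"
```

```text
the job is handed in; nothing more can be done
None
```

The filter slide was drawn out level, laid flat and centred in the tray's empty lane and only then released, and the job was handed in at about 15 s; the hand-in returned no verdict.

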